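# Shut and latch the label tote

## Task

The small tote of label rolls has been left open: with your fingertips push its blue lid over and fully down without slamming it, then push the pink slide latch across over the lid's tongue as far as it goes. Only push, never pick anything up: the tote stays where it stands, everything else on the table is left alone, and you finish clear of it all.

Things in the scene. Friction and masses are not known exactly. Their poses are not given: they have to be found in the camera images.
- tote: White loose tote of label rolls, about 3 kg, 160 (x) x 260 (y) x 90 mm high. Origin: centre of its underside; x points from the front (latch side, towards the robot, yaw within 0.4 rad) to the hinge side, y to its left, z up. A grey ledge stands out 45 mm from the front wall, y -90 to +60 mm, top at z 80 mm. Pushed sideways with more than about 10 N the tote slides.
- lid (a joint): Angle of the blue lid (rad): 0 shut flat on the rim, pi/2 upright; starts at 1.05 to 1.65, stop at 1.75. Stiff hinge (0.32 N m friction): stays at any angle it is left at, takes 1 to 5 N at the free edge. Lid 8 mm thick, 268 mm wide along tote y, reaching 163 mm from the hinge; its outer face is at 98 mm height when shut.
- lid_hinge (a point): Mid-width point of the lid's hinge line, on the far rim: tote x +80 mm, z 90 mm. The lid turns about the tote's y axis through it: at angle a the lid's inner face runs from here along (-cos a, 0, sin a) in tote axes and its outer face looks along (sin a, 0, cos a).
- lid_edge (a point): Middle of the lid's free edge, on the outer face, 163 mm from the hinge line. A blue tongue 50 mm wide and 6 mm thick stands out 31 mm further from the edge here (centred 25 mm to the tote's +y); the bolt of the latch slides over it, and blocks it if slid across too soon.
- latch (a joint): Travel of the pink slide latch (m): 0 open (starts at 0 to 0.010), 0.040 home against its stop. Moves along the tote's +y (to the left seen from the robot), takes about 1.5 N, stays where it is left.
- latch_tab (a point): Top centre of the pink latch's upright tab: 24 (tote x) x 14 (tote y) x 45 mm tall, on the ledge, 80 to 125 mm high; centre at tote x -104 mm (24 mm before the front wall), y -75 mm + travel. Its right (-y) face is free to push on. A flat pink bolt reaches from the tab 60 mm to +y at 99 to 106 mm height and slides over the lid's tongue.
- wine: Dark wine bottle with white cap, 76 mm across, 290 mm tall, loose; origin under its centre. Not to be touched. (This and the water bottle, cup and bucket may swap places to the left and right of the tote.)
- water: Clear water bottle with blue label, 64 mm across, 200 mm tall, loose; origin under its centre. Not to be touched.
- cup: White paper cup, 84 mm across, 120 mm tall, loose; origin under its centre. Not to be touched.
- bucket: Small zinc bucket of pens, 94 mm across, 100 mm tall (pens to 160 mm), loose; origin under its centre. Not to be touched.
- tape: Roll of tape lying flat, 90 mm across, 24 mm high, loose, near the robot on the left; origin under its centre. Not to be touched.
- phone: Black phone lying flat, 75 x 150 x 9 mm, loose, near the robot on the right; origin under its centre. Not to be touched.

How it is judged:
On the way, in this order (a step that is already met when the one before it is completed fails the run):
1. the lid is pushed fully down while the latch is still open (value of joint lid below 0.05 rad and value of joint latch below 0.02 m), for 0.2 s.
2. the latch is pushed home over the tongue of the shut lid (value of joint lid below 0.05 rad and value of joint latch above 0.036 m), for 0.2 s.
At the end, for the whole second after the job is handed in: The lid is shut to within 0.05 rad, the latch is at least 36 mm of its 40 mm across, the tote stands at rest within 30 mm of where it was, and every other thing on the table is within 20 mm of its place (all of step 2 and distance of tote from where it was at the start of the episode below 0.03 m and linear speed of tote below 0.01 m/s and height (world z) of tote below 0.01 m and distance of each of wine, water, cup, bucket, tape, phone from where it was at the start of the episode below 0.02 m); the robot touches nothing.
It fails at once if the lid is slammed (faster than 4 rad/s) (velocity of joint lid below -4 rad/s).
It fails at once if the tote is lifted, tipped or shoved more than 40 mm (distance of tote from where it was at the start of the episode above 0.04 m or height (world z) of tote above 0.012 m or angle between tote's own z axis and vertical above 0.12 rad).
It fails at once if the latch is pushed across before the lid is down (value of joint lid above 0.15 rad and value of joint latch above 0.02 m).
It fails at once if another thing on the table is picked up, knocked over or moved more than 30 mm (distance of any of wine, water, cup, bucket, tape, phone from where it was at the start of the episode above 0.03 m or angle between any of wine, water, cup, bucket, tape, phone's own z axis and vertical above 0.35 rad).
It also fails if it takes over 51 s, if anything falls off the work surface, if the arm or the gripper's body presses on something with over 40 N, if the wrist force passes 120 N, or if a joint passes its speed limit or range.

## Robot

A 6-joint arm with a two-finger parallel gripper is mounted at the origin on the work surface. World frame = base frame: x ahead of the robot, y to its left, z up, the work surface at z = 0. Lengths are in m, angles in rad, forces in N, time in s.
With the tool pointing down it reaches from about 0.35 to 0.775 m from the base axis. Payload 7.3 kg.
Tool frame: the origin (TCP) lies on the front face of the gripper's body, between the roots of the fingers; the fingertips stand ahead of it and the grasp point (between the pads) lies 47 mm ahead of it (finger_overhang is the z of the fingertips in the tool frame, in m); z points along the fingers, y is the line along which they close (so a half turn about z gives the same grasp; the last joint's range is limited). The gripper opens to 92 mm and grips with 3 to 60 N. Pads are 19 mm wide; open, the fingers measure 130 mm over their backs; the gripper's body (75 mm by 190 mm) begins 47 mm behind the grasp point.
Start: joints at [1.078, 0.342, 1.524, -0, 1.275, -0.146], TCP at [0.178, 0.494, 0.292] pointing down, gripper open.
Joint ranges: [-2.53, 2.53], [-0.77, 2.02], [0.04, 2.7], [-1, 4.14], [0.28, 2.66], [-3.11, 3.11]. Speed limits (rad/s): [2.57, 2.57, 3.14, 3.14, 3.14, 3.14].

## Interface

Orientations are given as [roll, pitch, yaw] about the fixed x, y, z axes, in that order (R = Rz(yaw) Ry(pitch) Rx(roll)).
In Python, from cell import * gives the robot as it stands. The module is installed in compiled form; this text tells all that it offers.
- The arm moves only by the tool arm_command, never from a script. Its argument "series" is a list of rows, each an object of numbers: "x", "y", "z": the shift along the tool's x, y, z in mm; "rx", "ry", "rz": the turn, a rotation vector about the tool's x, y, z in degrees. A call has 1 to 20 rows; each row is the pose to reach, as a shift and turn from the pose commanded when the call began, along the tool's axes at that moment; what a row does not reach only later rows make up. A row lasts 1/10 s, in which the tool goes at most 50 mm and 8.59 degrees, less where a joint would pass 70% of its speed; a pose out of reach is approached as far as the arm can. A call with a gripper value outside its range is refused whole. "hand" is the finger opening in mm, from 0 to 91.8, set as the call begins (left out, the last holds). The fingers move at their own pace and stop on an object; "squeeze" is the grip in N (left out, the last holds). Time passes only in rows, so rows that repeat a pose let the fingers close. It gives the time, the measured TCP pose, the force, the opening and the grip force at its end, in the units of the state.
- observe(): the state, without advancing time (a new reading comes with each control period).
- read_camera(name): name is "scene" or "top" or "wrist"; returns a dict with "pixels" (384x512x3 uint8, blue, green, red), "K" (3x3 intrinsics, pixels), "rvec" (rotation vector, rad) and "tvec" (3), from world to camera coordinates, as OpenCV has them. Camera axes: x right, y down, z forward; pixel columns grow to the right and rows downward; lengths in m; the calibration is good to about 2 mm. A picture is of the moment at which its call begins. There is no depth.
- hand_in(): hands the job in; it is judged then, once.
Trained networks look in a picture, given as the dict that the camera call returned (one of the last four; its "shot" number tells which), for a name from the list of things; names that differ only in an ending like _2 or _b are one class to them, and where a whole thing is asked for, a point or a joint stands for the part that bears it (a point fixed in the world has none). Each returns a list of dicts, best first, with "confidence" (0 to 1); they miss things now and then, are a little off and sometimes report something else, mostly with a low value. They report only what shows in the picture. A call takes as long as a camera call.
- boxes_of(picture, query): "point" ([x, y, z] in m, in world coordinates, good to about 4 mm: the middle of the surface that is visible of it).
- trace(picture, query): "pixels" (384x512 bool, what is visible of it).
- mark_of(picture, query): "point" ([x, y, z] in m, in world coordinates, good to about 4 mm: a listed point, or the origin of a listed thing).
The state is a dict: "time": time; "qpos": joint angles; "qvel": joint speeds; "joint_efforts": joint torques, N m; "tool_pos": TCP position; "tool_rot": TCP orientation; "contact_force": force on the tool from outside, world axes, zero at the start; "torque": the same for the moment, N m; "opening": finger opening in m; "grip_force": force on a finger pad.
Only numpy, scipy, OpenCV 4.12 (cv2) and the standard library are available. Lean on these libraries where they do the work, as an engineer would, in place of code of your own. Each camera call takes 0.05 s, during which the arm holds its last target. There are 200 camera calls.

## Working session

There is one attempt and no reset: what is moved stays moved. The work goes in short steps, Python scripts to look and compute and a tool call to move; the robot and the scene stay as the last step left them, time stands still between calls to the robot, and variables do not carry over. Pictures are saved under pics/ and viewed, at most 10 in all, crops included, and the job is handed in when it is done.

Besides the shell and the picture viewer there is one more tool, called after "Call:" as name(argument=value, ...) on one line, values as JSON. arm_command: Moves the arm, as the interface text tells. Its arguments: {"type":"object","properties":{"series":{"type":"array"},"hand":{"type":"number"},"squeeze":{"type":"number"}},"required":["series"]}

```bash
mkdir -p pics; python3 - <<'E'
from cell import *
import cv2,numpy as np
s=observe();print({k:np.round(v,3) for k,v in s.items()})
try: print(finger_overhang)
except Exception as e: print(e)
ps={}
for c in("scene","top"):
    p=read_camera(c);ps[c]=p;cv2.imwrite(f"pics/{c}0.png",p["pixels"])
    for n in["tote","lid_hinge","lid_edge","latch_tab","wine","water","cup","bucket","tape","phone"]:
        r=mark_of(p,n)
        print(c,n,[(np.round(q["point"],3),round(q["confidence"],2)) for q in r[:2]])
E
python3 -c "
import cv2,numpy as np
a=cv2.imread('pics/scene0.png');b=cv2.imread('pics/top0.png')
cv2.imwrite('pics/both.png',cv2.resize(np.hstack([a,b]),(800,300)))"
```

```text
{'time': np.float64(0.0), 'qpos': array([ 1.078,  0.343,  1.525, -0.   ,  1.275, -0.146]), 'qvel': array([-0.001,  0.003, -0.   ,  0.001, -0.   , -0.002]), 'joint_efforts': array([ 2.0000e-03, -4.3123e+01, -2.4422e+01,  7.2000e-02,  5.6000e-02,
       -0.0000e+00]), 'tool_pos': array([0.178, 0.493, 0.292]), 'tool_rot': array([-3.14 , -0.   ,  2.795]), 'contact_force': array([-0.16 , -0.178, -0.107]), 'torque': array([ 0.035, -0.   , -0.012]), 'grip_force': np.float64(0.0), 'opening': np.float64(0.092)}
0.0655
scene tote [(array([ 0.555,  0.077, -0.002]), 0.56)]
scene lid_hinge [(array([0.636, 0.071, 0.095]), 0.96)]
scene lid_edge [(array([0.592, 0.076, 0.252]), 0.94)]
scene latch_tab [(array([0.443, 0.019, 0.131]), 0.53)]
scene wine [(array([ 0.479,  0.439, -0.002]), 0.84)]
scene water [(array([ 0.68 , -0.436, -0.002]), 0.86)]
scene cup []
scene bucket [(array([ 0.514, -0.442,  0.001]), 0.78)]
scene tape [(array([ 0.391,  0.294, -0.002]), 0.64)]
scene phone [(array([ 0.362, -0.338,  0.003]), 0.67)]
top tote [(array([0.553, 0.076, 0.   ]), 0.73)]
top lid_hinge [(array([0.636, 0.07 , 0.092]), 0.91)]
top lid_edge [(array([0.592, 0.07 , 0.25 ]), 0.64)]
top latch_tab [(array([0.442, 0.021, 0.123]), 0.48)]
top wine [(array([ 0.484,  0.438, -0.   ]), 0.79)]
top water [(array([ 0.678, -0.435,  0.005]), 0.74)]
top cup [(array([ 0.654,  0.456, -0.003]), 0.73)]
top bucket [(array([ 0.513, -0.437,  0.002]), 0.97)]
top tape [(array([ 0.391,  0.288, -0.003]), 0.72), (array([0.59 , 0.073, 0.248]), 0.43)]
top phone [(array([ 0.366, -0.336,  0.   ]), 0.75)]
```

View pics/both.png

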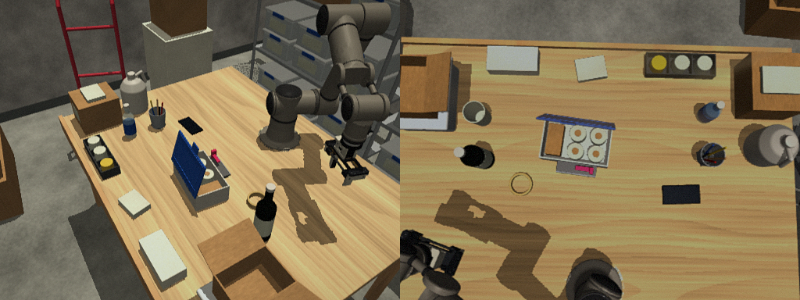

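The scene view shows the tote at about (200,180) with the lid near upright and leaning towards the robot. In the top view the tote is at about (575,145) with the pink tab near (585,168). The bottles are well clear to both sides. Next I fit the tote pose and work out the moves.

```bash
cat > h.py <<'E'
from cell import *
import numpy as np
from scipy.optimize import least_squares
from scipy.spatial.transform import Rotation as R
def fit(n=3,cams=("scene","top")):
    obs=[]
    for c in cams:
        for i in range(n):
            p=read_camera(c)
            for k in["tote","lid_hinge","lid_edge","latch_tab"]:
                r=mark_of(p,k)
                if r and r[0]["confidence"]>.35: obs.append((k,np.array(r[0]["point"])))
    def loc(a,t): return dict(tote=[0,0,0],lid_hinge=[.08,0,.09],
        lid_edge=[.08-.163*np.cos(a)+.008*np.sin(a),0,.09+.163*np.sin(a)+.008*np.cos(a)],latch_tab=[-.104,-.075+t,.125])
    def res(v):
        x,y,w,a,t=v; L=loc(a,t)
        return np.concatenate([R.from_euler('z',w).apply(L[k])+[x,y,0]-o for k,o in obs]+[[ (t-.005)*.3]])
    s=least_squares(res,[.555,.076,-.08,1.,.005],loss="soft_l1",f_scale=.004)
    print("x y yaw lid latch",np.round(s.x,4),"n",len(obs)); return s.x
def rows(pts,T,ref=None):
    """pts: tote-local (x,y,fingertip z) -> tool-frame mm; tool yaw goal pi+w"""
    s=observe() if ref is None else ref
    Rt=R.from_euler('xyz',s["tool_rot"]); p0=np.array(s["tool_pos"])
    G=R.from_euler('xyz',[np.pi,0,np.pi+T[2]])
    print("rotvec deg",np.round((Rt.inv()*G).as_rotvec(degrees=True),1), "pos",np.round(p0,3))
    for q in pts:
        w=R.from_euler('z',T[2]).apply(q)+[T[0],T[1],.0655]
        print(np.round(q,3),"world",np.round(w,3),"row",np.round(Rt.inv().apply(w-p0)*1000,0))
def contact(a,s=.145): return [.08-s*np.cos(a)+.008*np.sin(a)+.0095,0,.09+s*np.sin(a)+.008*np.cos(a)]
E
python3 - <<'E'
from h import *
v=fit(); np.save("T.npy",v)
c=np.array(contact(v[3]))
rows([[-.2,.15,.335],[c[0]+.045,0,.335],[c[0]+.03,0,c[2]]],v)
E
```

```text
x y yaw lid latch [ 0.5529  0.0779 -0.1034  1.2669  0.0054] n 24
rotvec deg [  0.    0.  -13.9] pos [0.178 0.494 0.292]
[-0.2    0.15   0.335] world [0.369 0.248 0.4  ] row [-263. -166. -108.]
[0.099 0.    0.335] world [0.651 0.068 0.4  ] row [-589. -240. -108.]
[0.084 0.    0.231] world [0.636 0.069 0.296] row [-575. -244.   -4.]
```

Call:
arm_command(series=[{"z": -50},{"z": -108,"rz": -5},{"x": -50,"y": -30,"z": -108,"rz": -13.9},{"x": -263,"y": -166,"z": -108,"rz": -13.9},{"x": -263,"y": -166,"z": -108,"rz": -13.9},{"x": -263,"y": -166,"z": -108,"rz": -13.9},{"x": -263,"y": -166,"z": -108,"rz": -13.9},{"x": -263,"y": -166,"z": -108,"rz": -13.9},{"x": -263,"y": -166,"z": -108,"rz": -13.9},{"x": -589,"y": -240,"z": -108,"rz": -13.9},{"x": -589,"y": -240,"z": -108,"rz": -13.9},{"x": -589,"y": -240,"z": -108,"rz": -13.9},{"x": -589,"y": -240,"z": -108,"rz": -13.9},{"x": -589,"y": -240,"z": -108,"rz": -13.9},{"x": -589,"y": -240,"z": -108,"rz": -13.9},{"x": -589,"y": -240,"z": -108,"rz": -13.9},{"x": -589,"y": -240,"z": -108,"rz": -13.9},{"x": -589,"y": -240,"z": -108,"rz": -13.9},{"x": -589,"y": -240,"z": -108,"rz": -13.9},{"x": -589,"y": -240,"z": -108,"rz": -13.9}], hand=0)

```text
invalid input
```

Call:
arm_command(series=[{"x": 0,"y": 0,"z": -50,"rx": 0,"ry": 0,"rz": 0},{"x": 0,"y": 0,"z": -108,"rx": 0,"ry": 0,"rz": -6}], hand=0, squeeze=20)

```text
time: 2.8
tool_pos: [0.1782, 0.4932, 0.3924]
tool_rot: [-3.138, -0.001, 2.901]
contact_force: [-0.3, 1.1, 0.3]
opening: 0.0802
grip_force: 0.0
```

```bash
python3 - <<'E'
from h import *
v=np.load("T.npy");c=np.array(contact(v[3]))
import math
ref=dict(tool_pos=[.178,.494,.4],tool_rot=[np.pi,0,2.795+math.radians(6)])
rows([[-.2,.15,.335],[c[0]+.045,0,.335],[c[0]+.03,0,c[2]]],v,ref)
E
```

```text
rotvec deg [-0.   0.  -7.9] pos [0.178 0.494 0.4  ]
[-0.2    0.15   0.335] world [0.369 0.248 0.4  ] row [-245. -193.   -1.]
[0.099 0.    0.335] world [0.651 0.068 0.4  ] row [-561. -301.   -1.]
[0.084 0.    0.231] world [0.636 0.069 0.296] row [-547. -303.  104.]
```

Call:
arm_command(series=[{"x": -245,"y": -193,"z": 0,"rx": 0,"ry": 0,"rz": -8},{"x": -245,"y": -193,"z": 0,"rx": 0,"ry": 0,"rz": -8},{"x": -245,"y": -193,"z": 0,"rx": 0,"ry": 0,"rz": -8},{"x": -245,"y": -193,"z": 0,"rx": 0,"ry": 0,"rz": -8},{"x": -245,"y": -193,"z": 0,"rx": 0,"ry": 0,"rz": -8},{"x": -245,"y": -193,"z": 0,"rx": 0,"ry": 0,"rz": -8},{"x": -245,"y": -193,"z": 0,"rx": 0,"ry": 0,"rz": -8},{"x": -561,"y": -301,"z": 0,"rx": 0,"ry": 0,"rz": -8},{"x": -561,"y": -301,"z": 0,"rx": 0,"ry": 0,"rz": -8},{"x": -561,"y": -301,"z": 0,"rx": 0,"ry": 0,"rz": -8},{"x": -561,"y": -301,"z": 0,"rx": 0,"ry": 0,"rz": -8},{"x": -561,"y": -301,"z": 0,"rx": 0,"ry": 0,"rz": -8},{"x": -561,"y": -301,"z": 0,"rx": 0,"ry": 0,"rz": -8},{"x": -561,"y": -301,"z": 0,"rx": 0,"ry": 0,"rz": -8},{"x": -561,"y": -301,"z": 0,"rx": 0,"ry": 0,"rz": -8},{"x": -561,"y": -301,"z": 0,"rx": 0,"ry": 0,"rz": -8}], hand=0, squeeze=20)

```text
time: 4.4
tool_pos: [0.6512, 0.0665, 0.3911]
tool_rot: [3.141, -0.002, 3.038]
contact_force: [-0.1, -0.5, 0.6]
opening: 0.0002
grip_force: 0.0
```

```bash
python3 - <<'E'
from h import *
v=np.load("T.npy");print(observe()["opening"])
c=np.array(contact(v[3]))
pts=[[c[0]+.03,0,c[2]]]+[contact(a) for a in np.arange(1.2,-.01,-.12)]
rows(pts,v)
E
```

```text
0.00015016263613760295
rotvec deg [ 0.  -0.1 -0. ] pos [0.651 0.067 0.391]
[0.084 0.    0.231] world [0.636 0.069 0.296] row [15.  1. 95.]
[0.044 0.    0.228] world [0.597 0.073 0.294] row [54.  1. 98.]
[0.028 0.    0.222] world [0.581 0.075 0.287] row [ 71.   1. 104.]
[0.013 0.    0.213] world [0.566 0.077 0.279] row [ 86.   1. 112.]
[-0.001  0.     0.203] world [0.552 0.078 0.269] row [100.   1. 122.]
[-0.014  0.     0.192] world [0.539 0.079 0.257] row [113.   1. 134.]
[-0.026  0.     0.178] world [0.527 0.08  0.244] row [124.   1. 147.]
[-0.035  0.     0.164] world [0.518 0.082 0.23 ] row [134.   1. 162.]
[-0.043  0.     0.149] world [0.51  0.082 0.214] row [142.   1. 177.]
[-0.049  0.     0.132] world [0.504 0.083 0.198] row [148.   1. 194.]
[-0.053  0.     0.115] world [0.5   0.083 0.181] row [152.   1. 211.]
[-0.055  0.     0.098] world [0.498 0.084 0.164] row [154.   1. 228.]
```

Call:
arm_command(series=[{"x": 5,"y": 1,"z": 45,"rx": 0,"ry": 0,"rz": 0},{"x": 15,"y": 1,"z": 90,"rx": 0,"ry": 0,"rz": 0},{"x": 20,"y": 1,"z": 95,"rx": 0,"ry": 0,"rz": 0},{"x": 30,"y": 1,"z": 95,"rx": 0,"ry": 0,"rz": 0},{"x": 38,"y": 1,"z": 95,"rx": 0,"ry": 0,"rz": 0},{"x": 46,"y": 1,"z": 97,"rx": 0,"ry": 0,"rz": 0},{"x": 54,"y": 1,"z": 98,"rx": 0,"ry": 0,"rz": 0},{"x": 62,"y": 1,"z": 101,"rx": 0,"ry": 0,"rz": 0},{"x": 71,"y": 1,"z": 104,"rx": 0,"ry": 0,"rz": 0},{"x": 78,"y": 1,"z": 108,"rx": 0,"ry": 0,"rz": 0},{"x": 86,"y": 1,"z": 112,"rx": 0,"ry": 0,"rz": 0}], hand=0, squeeze=20)

```text
time: 5.5
tool_pos: [0.565, 0.0769, 0.2801]
tool_rot: [3.141, 0.001, 3.039]
contact_force: [2.9, 1.2, 0.4]
opening: 0.0005
grip_force: 0.8
```

```bash
python3 - <<'E'
from h import *
import cv2
p=read_camera("scene");cv2.imwrite("pics/s1.png",cv2.resize(p["pixels"][120:300,180:340],(640,720))[:600])
v=np.load("T.npy")
print([(k,np.round(mark_of(p,k)[0]["point"],3)) for k in("lid_hinge","lid_edge") if mark_of(p,k)])
rows([contact(a) for a in np.arange(.96,-.01,-.06)],v)
E
```

```text
[('lid_hinge', array([0.633, 0.071, 0.09 ])), ('lid_edge', array([0.545, 0.081, 0.228]))]
rotvec deg [-0.  -0.   0.1] pos [0.565 0.077 0.28 ]
[0.013 0.    0.213] world [0.566 0.077 0.279] row [-0. -0.  1.]
[0.006 0.    0.209] world [0.558 0.077 0.274] row [ 7. -0.  6.]
[-0.001  0.     0.203] world [0.552 0.078 0.269] row [14. -0. 11.]
[-0.008  0.     0.198] world [0.545 0.079 0.263] row [21. -0. 17.]
[-0.014  0.     0.192] world [0.539 0.079 0.257] row [27. -0. 23.]
[-0.02   0.     0.185] world [0.533 0.08  0.251] row [33. -0. 29.]
[-0.026  0.     0.178] world [0.527 0.08  0.244] row [38. -0. 36.]
[-0.031  0.     0.171] world [0.522 0.081 0.237] row [43. -0. 43.]
[-0.035  0.     0.164] world [0.518 0.082 0.23 ] row [48. -0. 51.]
[-0.04   0.     0.156] world [0.513 0.082 0.222] row [52. -0. 58.]
[-0.043  0.     0.149] world [0.51  0.082 0.214] row [56. -0. 66.]
[-0.047  0.     0.14 ] world [0.506 0.083 0.206] row [59. -0. 74.]
[-0.049  0.     0.132] world [0.504 0.083 0.198] row [62. -0. 82.]
[-0.052  0.     0.124] world [0.501 0.083 0.189] row [64. -0. 91.]
[-0.053  0.     0.115] world [0.5   0.083 0.181] row [66. -0. 99.]
[-0.055  0.     0.107] world [0.498 0.084 0.172] row [ 67.  -0. 108.]
[-0.056  0.     0.098] world [0.498 0.084 0.163] row [ 68.  -0. 117.]
```

View pics/s1.png

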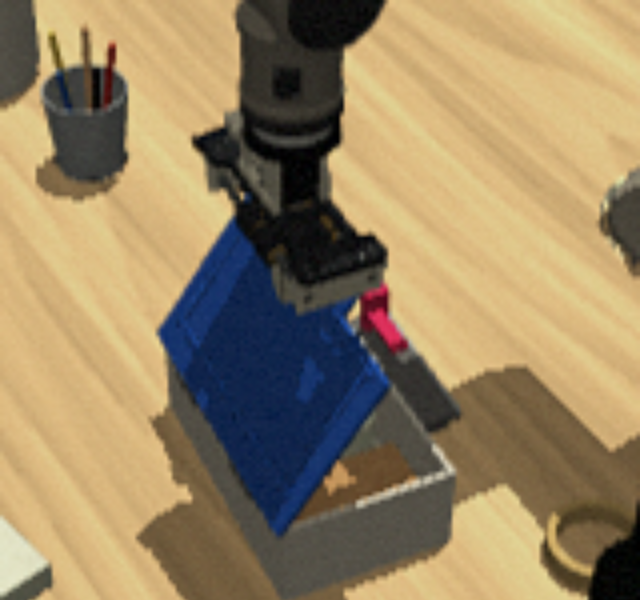

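The lid (crop about (270,380)) is following the fingertip down, and the latch at (385,320) is still open. I'll carry on along the arc.

Call:
arm_command(series=[{"x": 7,"y": 0,"z": 6,"rx": 0,"ry": 0,"rz": 0},{"x": 14,"y": 0,"z": 11,"rx": 0,"ry": 0,"rz": 0},{"x": 21,"y": 0,"z": 17,"rx": 0,"ry": 0,"rz": 0},{"x": 27,"y": 0,"z": 23,"rx": 0,"ry": 0,"rz": 0},{"x": 33,"y": 0,"z": 29,"rx": 0,"ry": 0,"rz": 0},{"x": 38,"y": 0,"z": 36,"rx": 0,"ry": 0,"rz": 0},{"x": 43,"y": 0,"z": 43,"rx": 0,"ry": 0,"rz": 0},{"x": 48,"y": 0,"z": 51,"rx": 0,"ry": 0,"rz": 0},{"x": 52,"y": 0,"z": 58,"rx": 0,"ry": 0,"rz": 0},{"x": 56,"y": 0,"z": 66,"rx": 0,"ry": 0,"rz": 0},{"x": 59,"y": 0,"z": 74,"rx": 0,"ry": 0,"rz": 0},{"x": 62,"y": 0,"z": 82,"rx": 0,"ry": 0,"rz": 0},{"x": 64,"y": 0,"z": 91,"rx": 0,"ry": 0,"rz": 0},{"x": 66,"y": 0,"z": 99,"rx": 0,"ry": 0,"rz": 0},{"x": 67,"y": 0,"z": 108,"rx": 0,"ry": 0,"rz": 0},{"x": 67,"y": 0,"z": 112,"rx": 0,"ry": 0,"rz": 0},{"x": 67,"y": 0,"z": 115,"rx": 0,"ry": 0,"rz": 0}], hand=0, squeeze=20)

```text
time: 7.45
tool_pos: [0.4986, 0.0836, 0.1646]
tool_rot: [-3.141, -0.001, 3.039]
contact_force: [-1.0, -0.0, 0.1]
opening: 0.0004
grip_force: 0.6
```

Call:
arm_command(series=[{"x": 0,"y": 0,"z": 1,"rx": 0,"ry": 0,"rz": 0},{"x": 0,"y": 0,"z": 2,"rx": 0,"ry": 0,"rz": 0},{"x": 0,"y": 0,"z": 2,"rx": 0,"ry": 0,"rz": 0}], hand=0, squeeze=20)

```text
time: 7.75
tool_pos: [0.4987, 0.0837, 0.1637]
tool_rot: [-3.142, 0.0, 3.039]
contact_force: [-2.4, -0.3, 4.3]
opening: 0.0009
grip_force: 2.2
```

Call:
arm_command(series=[{"x": 0,"y": 0,"z": 1,"rx": 0,"ry": 0,"rz": 0},{"x": 0,"y": 0,"z": 2,"rx": 0,"ry": 0,"rz": 0},{"x": 0,"y": 0,"z": 3,"rx": 0,"ry": 0,"rz": 0},{"x": 0,"y": 0,"z": 3,"rx": 0,"ry": 0,"rz": 0}], hand=0, squeeze=20)

```text
time: 8.15
tool_pos: [0.4988, 0.0837, 0.1634]
tool_rot: [-3.142, 0.002, 3.04]
contact_force: [-11.2, -1.1, 28.9]
opening: 0.0003
grip_force: 14.4
```

Call:
arm_command(series=[{"x": 0,"y": 0,"z": -20,"rx": 0,"ry": 0,"rz": 0},{"x": 0,"y": 0,"z": -65,"rx": 0,"ry": 0,"rz": 0},{"x": 0,"y": 40,"z": -80,"rx": 0,"ry": 0,"rz": 0},{"x": 0,"y": 90,"z": -80,"rx": 0,"ry": 0,"rz": 0},{"x": 0,"y": 130,"z": -80,"rx": 0,"ry": 0,"rz": 0},{"x": 0,"y": 130,"z": -80,"rx": 0,"ry": 0,"rz": 0}], hand=0, squeeze=20)

```text
time: 8.75
tool_pos: [0.5123, 0.2172, 0.2405]
tool_rot: [3.139, 0.002, 3.043]
contact_force: [0.3, 0.1, 0.0]
opening: 0.0006
grip_force: 0.0
```

```bash
python3 - <<'E'
from h import *
import cv2
p=read_camera("scene");cv2.imwrite("pics/s2.png",cv2.resize(p["pixels"][140:290,180:340],(640,600)))
v=fit(3); np.save("T2.npy",v)
y=-.082+v[4]-.019
rows([[-.104,y-.022,.16],[-.104,y-.022,.096],[-.104,y,.096],[-.104,-.061,.096]],v)
E
```

```text
x y yaw lid latch [ 0.5532  0.0793 -0.1174 -0.0025  0.0023] n 24
rotvec deg [0.  0.  0.9] pos [0.512 0.213 0.24 ]
[-0.104 -0.121  0.16 ] world [ 0.436 -0.028  0.226] row [  51. -248.   15.]
[-0.104 -0.121  0.096] world [ 0.436 -0.028  0.162] row [  51. -248.   79.]
[-0.104 -0.099  0.096] world [ 0.438 -0.007  0.162] row [  51. -226.   79.]
[-0.104 -0.061  0.096] world [0.443 0.031 0.162] row [  50. -188.   79.]
```

View pics/s2.png

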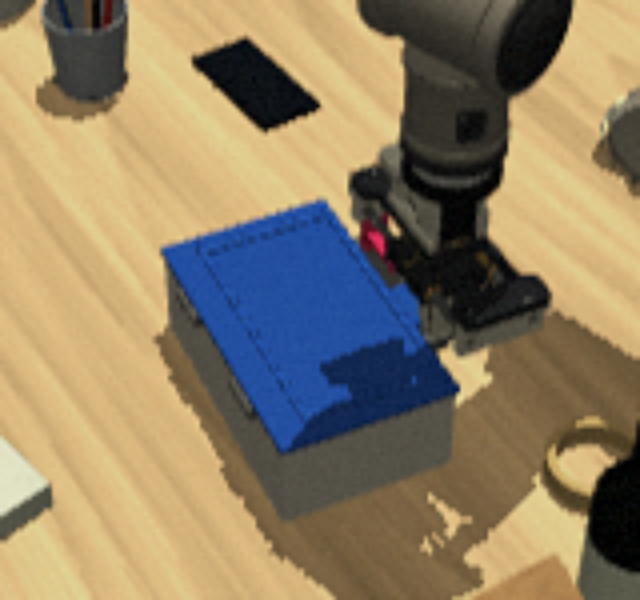

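The lid lies flat (blue top about (310,320)), and the pink tab is visible at (375,238), still open. Next I go to the right of the tab and descend.

Call:
arm_command(series=[{"x": 25,"y": -45,"z": 0,"rx": 0,"ry": 0,"rz": 0},{"x": 51,"y": -85,"z": 0,"rx": 0,"ry": 0,"rz": 0},{"x": 51,"y": -130,"z": 0,"rx": 0,"ry": 0,"rz": 0},{"x": 51,"y": -175,"z": 0,"rx": 0,"ry": 0,"rz": 1},{"x": 51,"y": -220,"z": 0,"rx": 0,"ry": 0,"rz": 1},{"x": 51,"y": -252,"z": 0,"rx": 0,"ry": 0,"rz": 1},{"x": 51,"y": -252,"z": 30,"rx": 0,"ry": 0,"rz": 1},{"x": 51,"y": -252,"z": 60,"rx": 0,"ry": 0,"rz": 1},{"x": 51,"y": -252,"z": 79,"rx": 0,"ry": 0,"rz": 1},{"x": 51,"y": -252,"z": 79,"rx": 0,"ry": 0,"rz": 1},{"x": 51,"y": -252,"z": 79,"rx": 0,"ry": 0,"rz": 1}], hand=0, squeeze=20)

```text
time: 11.4
tool_pos: [0.4359, -0.0325, 0.1616]
tool_rot: [3.142, 0.0, 3.022]
contact_force: [0.6, 0.4, 0.6]
opening: 0.0004
grip_force: 0.0
```

```bash
python3 - <<'E'
from h import *
import cv2
p=read_camera("top")
im=p["pixels"];cv2.imwrite("pics/s3.png",cv2.resize(im[130:250,160:300],(700,600)))
v=np.load("T2.npy"); print(observe()["contact_force"])
rows([[-.104,-.099,.096],[-.104,-.061,.096]],v)
E
```

```text
[-0.1461267   0.41111698 -0.22559252]
rotvec deg [-0.   0.1 -0.1] pos [ 0.436 -0.033  0.162]
[-0.104 -0.099  0.096] world [ 0.438 -0.007  0.162] row [ 1. 26.  1.]
[-0.104 -0.061  0.096] world [0.443 0.031 0.162] row [ 1. 64.  1.]
```

View pics/s3.png

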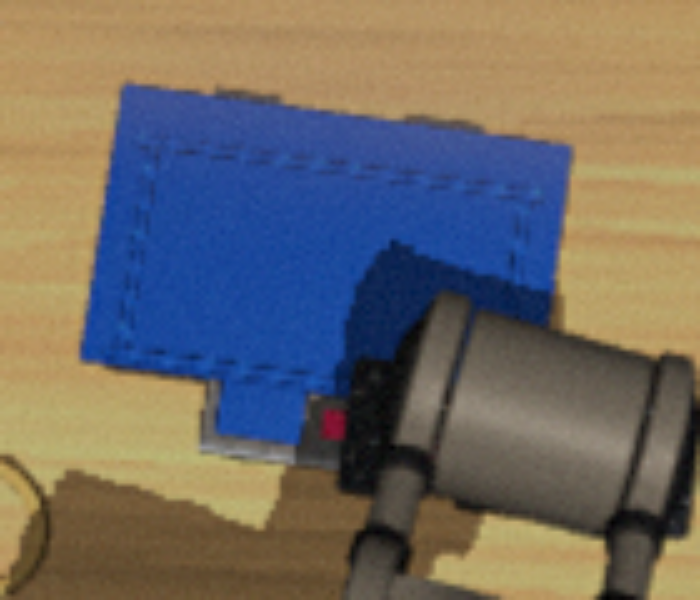

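The top view shows the lid shut, the tongue at (262,410), and the bolt end at (335,425) still right of it. Next I push slowly to +y.

Call:
arm_command(series=[{"x": 1,"y": 10,"z": 0,"rx": 0,"ry": 0,"rz": 0},{"x": 1,"y": 18,"z": 0,"rx": 0,"ry": 0,"rz": 0},{"x": 1,"y": 23,"z": 0,"rx": 0,"ry": 0,"rz": 0},{"x": 1,"y": 28,"z": 0,"rx": 0,"ry": 0,"rz": 0},{"x": 1,"y": 33,"z": 0,"rx": 0,"ry": 0,"rz": 0},{"x": 1,"y": 37,"z": 0,"rx": 0,"ry": 0,"rz": 0},{"x": 1,"y": 41,"z": 0,"rx": 0,"ry": 0,"rz": 0},{"x": 1,"y": 45,"z": 0,"rx": 0,"ry": 0,"rz": 0},{"x": 1,"y": 49,"z": 0,"rx": 0,"ry": 0,"rz": 0},{"x": 1,"y": 53,"z": 0,"rx": 0,"ry": 0,"rz": 0},{"x": 1,"y": 56,"z": 0,"rx": 0,"ry": 0,"rz": 0},{"x": 1,"y": 59,"z": 0,"rx": 0,"ry": 0,"rz": 0},{"x": 1,"y": 60,"z": 0,"rx": 0,"ry": 0,"rz": 0}], hand=0, squeeze=20)

```text
time: 12.75
tool_pos: [0.4419, 0.0275, 0.1612]
tool_rot: [3.141, 0.0, 3.022]
contact_force: [-0.5, -1.8, 1.3]
opening: 0.0001
grip_force: 0.8
```

Contact is −1.8 N, so the latch is sliding. I'll creep on until the stop shows in the force.

Call:
arm_command(series=[{"x": 0,"y": 1,"z": 0,"rx": 0,"ry": 0,"rz": 0},{"x": 0,"y": 2,"z": 0,"rx": 0,"ry": 0,"rz": 0},{"x": 0,"y": 3,"z": 0,"rx": 0,"ry": 0,"rz": 0},{"x": 0,"y": 3,"z": 0,"rx": 0,"ry": 0,"rz": 0}], hand=0, squeeze=20)

```text
time: 13.15
tool_pos: [0.4422, 0.0303, 0.1612]
tool_rot: [3.141, -0.0, 3.022]
contact_force: [-0.4, -0.7, -0.3]
opening: 0.0004
grip_force: 0.5
```

Call:
arm_command(series=[{"x": 0,"y": 1,"z": 0,"rx": 0,"ry": 0,"rz": 0},{"x": 0,"y": 2,"z": 0,"rx": 0,"ry": 0,"rz": 0},{"x": 0,"y": 2,"z": 0,"rx": 0,"ry": 0,"rz": 0}], hand=0, squeeze=20)

```text
time: 13.45
tool_pos: [0.4423, 0.0314, 0.1613]
tool_rot: [-3.14, -0.0, 3.022]
contact_force: [-1.3, -8.1, 2.3]
opening: 0.0002
grip_force: 3.8
```

8 N with the motion lagging: the stop is reached. I back off to −y, rise and look.

Call:
arm_command(series=[{"x": 0,"y": -20,"z": 0,"rx": 0,"ry": 0,"rz": 0},{"x": 0,"y": -35,"z": -10,"rx": 0,"ry": 0,"rz": 0},{"x": 10,"y": -35,"z": -55,"rx": 0,"ry": 0,"rz": 0},{"x": 20,"y": -50,"z": -100,"rx": 0,"ry": 0,"rz": 0},{"x": 20,"y": -95,"z": -110,"rx": 0,"ry": 0,"rz": 0},{"x": 20,"y": -140,"z": -110,"rx": 0,"ry": 0,"rz": 0},{"x": 20,"y": -180,"z": -110,"rx": 0,"ry": 0,"rz": 0},{"x": 20,"y": -200,"z": -110,"rx": 0,"ry": 0,"rz": 0},{"x": 20,"y": -200,"z": -110,"rx": 0,"ry": 0,"rz": 0},{"x": 20,"y": -200,"z": -110,"rx": 0,"ry": 0,"rz": 0}], hand=0, squeeze=20)

```text
time: 14.45
tool_pos: [0.3984, -0.1636, 0.2709]
tool_rot: [3.14, -0.001, 3.02]
contact_force: [-0.1, -0.7, -0.5]
opening: 0.0005
grip_force: 0.0
```

```bash
python3 - <<'E'
from h import *
import cv2
p=read_camera("top")
cv2.imwrite("pics/s4.png",cv2.resize(p["pixels"][130:250,160:300],(700,600)))
fit(4); s=observe(); print(s["time"],s["contact_force"],s["tool_pos"])
E
```

```text
x y yaw lid latch [ 0.5529  0.0791 -0.1104 -0.0057  0.0392] n 31
16.5 [-0.4602029   0.12501814  0.04169535] [ 0.39860338 -0.16395248  0.27118684]
```

View pics/s4.png

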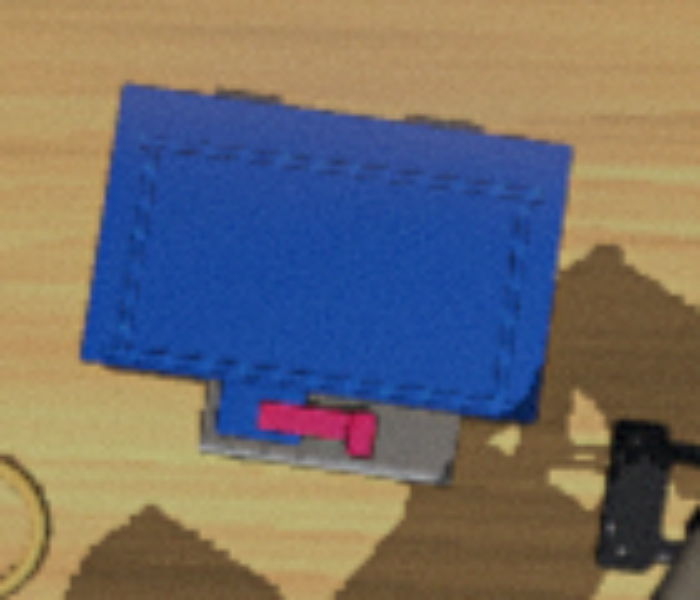

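The bolt (260–345, 420) lies over the blue tongue. The fit puts the latch at about 39 mm with the lid flat and the tote unmoved. The arm is clear.

```bash
python3 -c "
from cell import *
print(hand_in())"
```

```text
the job is handed in; nothing more can be done
None
```

The job is handed in: the lid is fully down, the latch is home over the tongue (about 39 of 40 mm by camera fit), the tote stayed within about 2 mm of its place, and the arm finished clear; no verdict was returned.

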